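# Lock the bayonet fixture into the engraving block and lay the brass blank on its pins

### The arm

A 6-joint arm with a two-finger parallel gripper is mounted at the origin on a cart in front of the work surface, level with it; the furniture and walls round the work are solid. World frame = base frame: x ahead of the robot, y to its left, z up, the work surface at z = 0. Lengths are in mm, angles in degrees, forces in N, time in s.
With the tool pointing down it reaches from about 350 to 850 mm from the base axis. Payload 8.1 kg.
Tool frame: the origin (TCP) lies midway between the tips of the shut fingers; the grasp point (between the pads) lies grip_depth behind it (grip_depth is the distance from the TCP to the grasp point, in mm); z points along the fingers, y is the line along which they close (so a half turn about z gives the same grasp; the last joint's range is limited). The gripper opens to 85 mm and grips with 20 to 120 N. Pads are 22 mm wide; open, the fingers measure 114 mm over their backs; the gripper's body (76 mm by 85 mm) begins 54 mm behind the grasp point. The pads swing forward as they close: fully open they stand 13 mm farther back than shut.
Start: joints at [-73.533, 7.471, 85.268, -0, 87.261, -4.893], TCP at [218.555, -558.784, 231.292] pointing down, gripper open.
Joint ranges: [-169.43, 169.43], [-51.17, 129.36], [1.28, 143.12], [-76.62, 256.62], [0, 156.53], [-152.29, 152.29]. Speed limits (degrees/s): [136.94, 136.94, 159.86, 180, 180, 180].

### API

Orientations are given as [roll, pitch, yaw] about the fixed x, y, z axes, in that order (R = Rz(yaw) Ry(pitch) Rx(roll)).
In Python, from bench import sense, snapshot, hand_in, grip_depth gives the robot as it stands. The module is installed in compiled form; this text tells all that it offers.
- The arm moves only by the tool apply_moves, never from a script. Its argument "series" is text: rows parted by semicolons, each of 5 numbers parted by spaces: the shift along the tool's x, y, z each as a share of 0.3 m, from -1 to 1, then the turn about the tool's z as a share of 2 rad, from -1 to 1, then the gripper's target within -1 to 1 (shut at 1, half-way at 0, fully open at -1). In form: tx ty tz twist gripper; .... A call has 1 to 5 rows; each row shifts and turns the commanded pose from where the row before left it, along the tool's axes as they then stand; what a row does not reach is not made up. A row lasts 1/12 s, in which the tool goes at most 41.7 mm and 7.16 degrees, less where a joint would pass 70% of its speed; a pose out of reach is approached as far as the arm can. A call with a number of a shift or a turn outside -1 to 1 is refused whole. A call with a gripper value outside its range is refused whole. The fingers move at their own pace and stop on an object; "squeeze" is the grip in N (left out, the last holds). Time passes only in rows, so rows that do not move let the fingers close. It gives the time, the measured TCP pose, the force, the opening and the grip force at its end, in the units of the state.
- sense(): the state, without advancing time (a new reading comes with each control period).
- snapshot(name): name is "side" or "top" or "wrist"; returns a dict with "frame" (480x640x3 uint8, blue, green, red), "depth" (480x640 float32, mm along the optical axis (not along the pixel's ray), 0 where there is no reading), "intrinsics" (3x3 intrinsics, pixels), "dist" ([k1, k2, p1, p2, k3] as OpenCV has them; the pictures are not rectified), "extrinsics" (4x4, takes a point from camera to world coordinates); the wrist camera has in their place "tool_from_camera" (4x4, takes a point from camera to tool coordinates, whose origin is the TCP and whose axes are the flange's). Camera axes: x right, y down, z forward; pixel columns grow to the right and rows downward; lengths in mm; the calibration is good to about 2 mm. A picture is of the moment at which its call begins: read the wrist's pose just before it.
- hand_in(): hands the job in; it is judged then, once.
The state is a dict: "time": time; "joint_pos": joint angles; "qd": joint speeds; "joint_efforts": joint torques, N m; "tool_pos": TCP position; "tcp_rot": TCP orientation; "ft_force": force on the tool from outside, world axes, zero at the start; "wrist_torque": the same for the moment, N m; "finger_gap": finger opening in mm; "grip_force": force on a finger pad.
Only numpy, scipy, OpenCV 4.12 (cv2) and the standard library are available. Lean on these libraries where they do the work, as an engineer would, in place of code of your own. Each camera call takes 0.05 s, during which the arm holds its last target. There are 200 camera calls.

### The job

Get the engraving block ready for the next nameplate: set the round fixture on the block's mouth, turn it until its two lugs drop through the slots, then turn it clockwise as far as its stop so that it is locked, without forcing it. After that lay the brass blank over the fixture's two pins so that it lies flat on the bar, let go, and leave the other things on the bench standing where they are.

Things in the scene. Friction and masses are not known exactly. Their poses are not given: they have to be found in the camera images.
- engraving_block: engraving block, fixed where it stands: rubber ring and dark steel ball, 122 mm across at the foot, with a knurled steel head 86 mm across, 75 mm high in all; a thumb screw sticks out of the head to 61 mm from the axis at 56 to 69 mm height. Origin under its centre, z up, x to one of two black dots on the rim: a fixture is locked when its lugs lie along this x axis, either way round
- block_mouth (a point): centre of the block's bayonet mouth, level with the top of its lip, 75 mm above the bench; axes as the block's. A bore 39 mm across with two opposite slots, 15 mm wide, reaching to 27 mm from the axis, goes through the lip, which is 6 mm thick; the groove below it is 54 mm across and 13 mm high
- block_slot (a point): middle of one slot of the mouth, 23 mm from the axis, level with the top of the lip, at 55 degrees counter-clockwise (seen from above) from the block's x axis; its fellow lies opposite; a red dot beside each
- fixture_grip (a point): loose round fixture, 0.2 to 0.35 kg, starts upright on its hub on the mat. The point is the centre of its aluminium grip bar, 50 mm long (x), 22 mm wide (y), 18 mm high (9 mm up and down from the point). The bar stands on a dark flange 72 mm across, 6 mm thick (9 to 15 mm below the point); the hub below, 35 mm across, ends with a chamfer 32 mm below the point
- fixture_lug (a point): middle of the underside of one of two opposite bayonet lugs, 21 mm from the fixture's axis along the bar, 28 mm below the bar's centre; 12 mm wide, 5 mm thick, from the hub to 25 mm from the axis. With the lugs on the lip the bar's centre is 28 mm above the mouth; over the slots (1.5 mm play each side) it drops to 15 mm above; then it turns clockwise only, 55 degrees, to its stop
- fixture_pin (a point): tip of one of the two steel pins on top of the grip bar, 19 mm either side of its middle along x; 6 mm thick, 8 mm high, with tapered tips
- nameplate_mid (a point): loose brass blank, 64 mm (x) by 34 mm (y), 6 mm thick, 0.1 kg, with two 8 mm holes at x = -19 and +19 mm; the point is its centre, half-way up. Starts flat on the mat. Fully home it lies on the bar, this point 12 mm above the bar's centre, the pins standing 2 mm out of it; either way round will do
- oil_stone: bystander: dark oil stone 155 x 66 x 26 mm lying flat, long side along its x; origin under its centre
- oil_bottle: bystander: small oil bottle, 28 mm across, 93 mm high with its needle; origin under its centre
- toolmaker_vice: bystander: small grey toolmaker's vice, 50 mm wide (x), 166 mm long (y, screw towards -y), 46 mm high, 0.8 kg; origin under its middle
- pin_vial: bystander: clear plastic vial with a white cap, 24 mm across, 58 mm high; origin under its centre
- loupe: bystander: black eye loupe, 38 mm across, 32 mm high; origin under its centre
- cup_wheel: bystander: small green grinding wheel, 45 mm across, 12 mm high, lying flat; origin under its centre
- graver: bystander: graver with wooden mushroom handle, 112 mm long along its y, 31 mm wide, 25 mm high, lying on the bench; origin under its middle
- pen_pot: fixed: black pot with pens, 80 mm across, 147 mm high; origin under its centre
- bench_mat: dark green bench mat, 182 x 720 mm, 7 mm thick, fixed flat on the bench in front of the block; origin under its centre; the fixture, the blank, the oil stone, the oil bottle and the graver start on it

How it is judged (in metres and radians):
On the way, in this order (a step that is already met when the one before it is completed fails the run):
1. the fixture is through the slots, its flange down on the lip, and turned clockwise to its stop (within 8 degrees) (z of fixture_grip in the frame of block_mouth between 0.0125 and 0.017 m and horizontal distance between fixture_grip and block_mouth below 0.004 m and angle between the x axis of fixture_grip and the x axis of block_mouth, either way round below 0.14 rad), for 0.2 s.
2. the brass blank lies over both pins, flat on the bar (z of nameplate_mid in the frame of fixture_grip between 0.01 and 0.0137 m and horizontal distance between nameplate_mid and fixture_grip below 0.004 m and angle between the x axis of nameplate_mid and the x axis of fixture_grip, either way round below 0.15 rad), for 0.2 s.
At the end, for the whole second after the job is handed in: The fixture's flange lies on the block's lip (within 2 mm, centred within 4 mm) with the lugs turned to within 8 degrees of the locked position, and the brass blank lies over both pins, flat on the bar (within 2 mm, centred within 4 mm); both are let go (all of step 1 and all of step 2); the robot touches nothing.
It fails at once if a bystander is pushed more than 25 mm from its place or knocked over (distance of any of oil_stone, oil_bottle, toolmaker_vice, pin_vial, loupe, cup_wheel, graver from where it was at the start of the episode above 0.025 m or angle between any of oil_bottle, pin_vial, loupe's own z axis and vertical above 0.6 rad).
It fails at once if the block is pressed or twisted with more than 100 N (contact force between anything else and engraving_block above 100 N).
It also fails if it takes over 64 s, if anything falls off the work surface, if the arm or the gripper's body presses on something with over 40 N, if the wrist force passes 120 N, or if a joint passes its speed limit or range.

## Working session

There is one attempt and no reset: what is moved stays moved. The work goes in short steps, Python scripts to look and compute and a tool call to move; the robot and the scene stay as the last step left them, time stands still between calls to the robot, and variables do not carry over. Pictures are saved under pics/ and viewed, at most 10 in all, crops included, and the job is handed in when it is done.

Besides the shell and the picture viewer there is one more tool, called by a JSON object that holds its "name" and its "arguments". apply_moves: Moves the arm, as the interface text tells. Its arguments: {"type":"object","properties":{"series":{"type":"string"},"squeeze":{"type":"number"}},"required":["series"]}

```bash
mkdir -p pics; ls; python3 - <<'E'
from bench import sense,snapshot,grip_depth
import cv2,numpy as np
print(grip_depth,sense())
for n in("top","side"):
    s=snapshot(n); cv2.imwrite(f"pics/{n}0.png",s["frame"]); np.savez(f"{n}0.npz",**s)
    print(n,s["intrinsics"],s["dist"],s["extrinsics"])
s=snapshot("wrist");print(s["tool_from_camera"],s["intrinsics"])
E
```

```text
pics
18.700000000000003 {'time': 0.0, 'joint_pos': array([-7.35311844e+01,  7.51489084e+00,  8.53309219e+01, -2.23826910e-03,
        8.72602082e+01, -4.89420826e+00]), 'qd': array([ 0.09553626,  0.02342997,  0.01390681, -0.06705626, -0.01113694,
       -0.1001461 ]), 'joint_efforts': array([ 2.76599326e-05, -5.69406617e+01, -5.00552344e+01, -3.26724403e-04,
        1.44392776e-02, -3.94582867e-05]), 'tool_pos': array([ 218.40412304, -558.24270638,  230.2309427 ]), 'tcp_rot': array([-1.79894175e+02, -6.81793721e-03,  2.13631266e+01]), 'ft_force': array([ 0.12482019, -0.12993228,  0.84878929]), 'wrist_torque': array([ 0.03410861, -0.00536342,  0.03091113]), 'grip_force': 0.0, 'finger_gap': 85.46117838036318}
top [[538.63701471   0.         314.91644364]
 [  0.         538.63701471 235.284069  ]
 [  0.           0.           1.        ]] [-0.02211548  0.          0.          0.          0.        ] [[-3.51970180e-03 -9.85509854e-01  1.69581658e-01  3.56621603e+02]
 [-9.99692792e-01 -6.92944016e-04 -2.47758144e-02  5.48089343e+01]
 [ 2.45343198e-02 -1.69616764e-01 -9.85204659e-01  1.349
[... 237 characters left out ...]
0.          0.          0.        ] [[-8.60182519e-01 -1.65727831e-01  4.82307288e-01 -6.84219049e+01]
 [-5.09756443e-01  3.07794894e-01 -8.03374552e-01  1.12037796e+03]
 [-1.53101984e-02 -9.36907994e-01 -3.49240617e-01  5.52665776e+02]
 [ 0.00000000e+00  0.00000000e+00  0.00000000e+00  1.00000000e+00]]
[[ 1.19521281e-03 -9.61431187e-01 -2.75042985e-01  7.01490332e+01]
 [ 9.99999216e-01  1.25173236e-03 -2.99686273e-05  6.65957844e-01]
 [ 3.73092979e-04 -2.75042733e-01  9.61431930e-01 -1.42515802e+02]
 [ 0.00000000e+00  0.00000000e+00  0.00000000e+00  1.00000000e+00]] [[335.39974095   0.         318.91161056]
 [  0.         335.39974095 237.24501955]
 [  0.           0.           1.        ]]
```

View pics/top0.png

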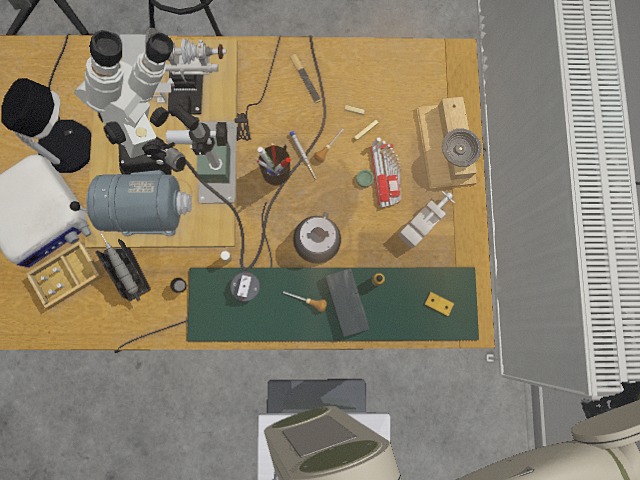

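View pics/side0.png

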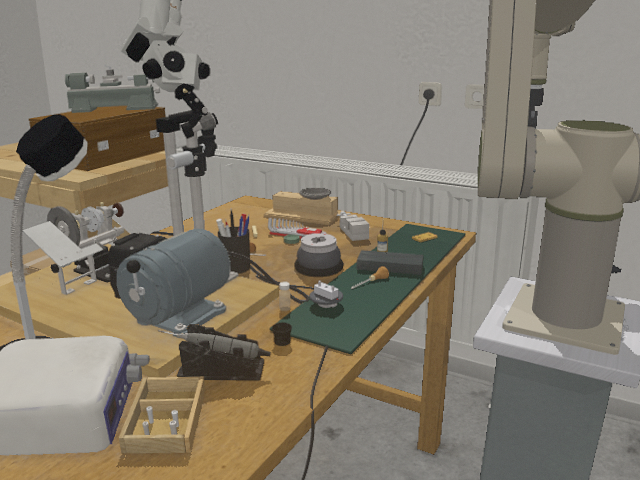

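The top view shows the fixture at (244,288), the block at (317,238), the blank at (439,303), the stone at (347,302), the bottle at (378,280) and the graver at (310,300). The vial is at (225,256) and the loupe at (179,285). The side view confirms that everything is upright, with the pins on top of the bar.

```bash
cat > h.py <<'E'
import numpy as np,cv2
from scipy.spatial.transform import Rotation as R
def pose(st):
    T=np.eye(4);T[:3,:3]=R.from_euler('xyz',st["tcp_rot"],degrees=True).as_matrix();T[:3,3]=st["tool_pos"];return T
def cast(px,s,T,z):
    """pixels -> world points on plane z; T camera->world"""
    p=cv2.undistortPoints(np.float64(px).reshape(-1,1,2),s["intrinsics"],s["dist"]).reshape(-1,2)
    d=np.c_[p,np.ones(len(p))]@T[:3,:3].T
    return T[:3,3]+d*((z-T[2,3])/d[:,2])[:,None]
def proj(pts,s,T):
    Ti=np.linalg.inv(T);r=cv2.Rodrigues(Ti[:3,:3])[0]
    return cv2.projectPoints(np.float64(pts).reshape(-1,3),r,Ti[:3,3],s["intrinsics"],s["dist"])[0].reshape(-1,2)
def wrist():
    from bench import sense,snapshot
    st=sense();s=snapshot("wrist");return s,pose(st)@s["tool_from_camera"],st
E
python3 - <<'E'
from h import *
s=np.load("top0.npz");T=s["extrinsics"]
for n,px,z in [("fix",(245,286),57),("block",(318,237),75),("plate",(439,303),13),("bottle",(379,276),80),("vial",(225,255),58),("loupe",(179,284),32),("pot",(272,160),100)]:
    print(n,cast([px],s,T,z)[0].round())
print("stone",cast([(327,272),(352,268),(369,329),(343,335)],s,T,33).round())
print("graver",cast([(284,292),(320,306)],s,T,20).round())
E
```

```text
fix [456. 190.  57.]
block [572.  15.  75.]
plate [ 416. -286.   13.]
bottle [ 477. -129.   80.]
vial [531. 239.  58.]
loupe [463. 353.  32.]
pot [756. 126. 100.]
stone [[ 492.   -8.   33.]
 [ 502.  -69.   33.]
 [ 354. -108.   33.]
 [ 340.  -45.   33.]]
graver [[444.  98.  20.]
 [410.  10.  20.]]
```

{"name": "apply_moves", "arguments": {"series": "0.105 -0.067 0.01 0 -1;0.105 -0.067 0.01 0 -1;0.105 -0.067 0.01 0 -1;0.105 -0.067 0.01 0 -1;0.105 -0.067 0.01 0 -1", "squeeze": 40}}

```text
time: 0.57
tool_pos: [329.1, -406.2, 215.8]
tcp_rot: [-180.0, 0.0, 21.3]
ft_force: [0.8, -0.2, -1.0]
finger_gap: 85.6
grip_force: 0.0
```

{"name": "apply_moves", "arguments": {"series": "0.105 -0.067 0.01 0 -1;0.105 -0.067 0.01 0 -1;0.105 -0.067 0.01 0 -1;0.105 -0.067 0.01 0 -1;0 0 0 0 -1"}}

```text
time: 0.98
tool_pos: [419.4, -281.7, 203.4]
tcp_rot: [-179.8, -0.1, 21.6]
ft_force: [-0.8, -0.1, -0.3]
finger_gap: 85.3
grip_force: 0.0
```

```bash
python3 - <<'E'
from h import *
s,T,st=wrist()
print(st["time"],st["tool_pos"],st["tcp_rot"],abs(st["qd"]).max())
cv2.imwrite("pics/w1.png",s["frame"]);np.savez("w1.npz",T=T,**s)
print(proj([416,-286,13],s,T))
E
```

```text
0.9833 [ 419.42101695 -281.66851604  203.37663816] [-1.79846527e+02 -9.63133348e-02  2.16427177e+01] 6.711609549251349
[[321.5115266  218.33448665]]
```

View pics/w1.png

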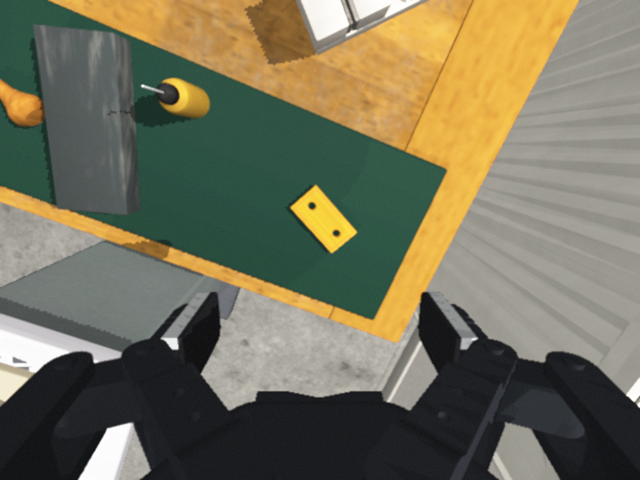

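The wrist view shows the blank at (323,219), with its holes at (312,206) and (337,233). The stone (88,118) and the bottle (185,97) are off to the left.

```bash
cat >> h.py <<'E'
def plate(s,T,z):
    """blank: yellow blob centre + axis from its two dark holes"""
    hsv=cv2.cvtColor(s["frame"],cv2.COLOR_BGR2HSV)
    m=cv2.inRange(hsv,(18,120,120),(35,255,255))
    cs,hi=cv2.findContours(m,cv2.RETR_CCOMP,cv2.CHAIN_APPROX_NONE)
    out=[]
    for i,c in enumerate(cs):
        a=cv2.contourArea(c)
        if hi[0][i][3]<0 and a>600:
            hs=[j for j in range(len(cs)) if hi[0][j][3]==i and cv2.contourArea(cs[j])>8]
            w=cast(c[:,0],s,T,z)[:,:2].astype(np.float32);r=cv2.minAreaRect(w)
            ctr=[]
            for j in hs:
                mu=cv2.moments(cs[j]);ctr.append((mu['m10']/mu['m00'],mu['m01']/mu['m00']))
            out.append((a,r,cast(ctr,s,T,z).round(1) if ctr else None))
    return out
E
python3 - <<'E'
from h import *
d=dict(np.load("w1.npz"))
for o in plate(d,d["T"],13): print(o)
E
```

```text
(1824.5, ((321.4290466308594, -55.33763885498047), (151.28793334960938, 16.969709396362305), 89.9111099243164), array([[326.7, -18.5,  13. ],
       [326.9, -14.2,  13. ]]))
(2159.5, ((415.47747802734375, -288.49664306640625), (65.8458251953125, 35.934059143066406), 62.80234909057617), array([[ 407.4, -305.3,   13. ],
       [ 424.6, -271.8,   13. ]]))
(1026.0, ((475.5787048339844, -127.05278778076172), (29.9377498626709, 43.825950622558594), 11.480612754821777), None)
(35354.5, ((493.38714599609375, -282.69549560546875), (272.0368957519531, 360.31695556640625), 89.98945617675781), array([[ 516.4, -334.8,   13. ],
       [ 535.3, -334.5,   13. ],
       [ 518.3, -296.6,   13. ],
       [ 526.1, -294. ,   13. ],
       [ 545.8, -334.5,   13. ],
       [ 543.5, -300.6,   13. ],
       [ 554.8, -328.2,   13. ],
       [ 531.4, -318.1,   13. ],
       [ 563.1, -334.6,   13. ],
       [ 559.9, -311.3,   13. ],
       [ 565.2, -319.7,   13. ],
       [ 558.9, -294.9,   13. ],
       [ 554.8, -285.9,   13. ],
       [ 555. , -278. ,   13. ],
       [ 568.7, -304.1,   13. ],
       [ 554.6, 
[... 283 characters left out ...]
     [ 568.5, -273.6,   13. ],
       [ 579.3, -304. ,   13. ],
       [ 570.1, -277. ,   13. ],
       [ 565.3, -268.2,   13. ],
       [ 584.9, -309.3,   13. ],
       [ 558.1, -241.3,   13. ],
       [ 554.5, -233.7,   13. ],
       [ 595.3, -335.2,   13. ],
       [ 572.8, -274.7,   13. ],
       [ 562.7, -245.3,   13. ],
       [ 569.5, -260.7,   13. ],
       [ 574.9, -258. ,   13. ],
       [ 610.2, -335.1,   13. ],
       [ 633.4, -334.7,   13. ],
       [ 630.2, -318.4,   13. ]]))
(3024.5, ((512.0425415039062, -58.111480712890625), (35.06610107421875, 116.14373779296875), 21.917255401611328), array([[526.4, -98.7,  13. ],
       [525.1, -95.4,  13. ],
       [537.4, -97.5,  13. ]]))
```

{"name": "apply_moves", "arguments": {"series": "0.093 -0.081 0.003 0 -1;0.093 -0.081 0.003 0 -1;0.093 -0.081 0.003 0 -1;0.093 -0.081 0.003 0 -1;0.093 -0.081 0.003 0 -1"}}

```text
time: 1.45
tool_pos: [502.6, -122.8, 199.8]
tcp_rot: [180.0, 0.0, 21.3]
ft_force: [0.6, 0.4, 0.4]
finger_gap: 85.2
grip_force: 0.0
```

{"name": "apply_moves", "arguments": {"series": "0.093 -0.081 0.003 0 -1;0.093 -0.081 0.003 0 -1;0.093 -0.081 0.003 0 -1;0.093 -0.081 0.003 0 -1;0 0 0 0 -1"}}

```text
time: 1.87
tool_pos: [572.6, 12.3, 195.7]
tcp_rot: [-179.9, -0.1, 21.5]
ft_force: [0.9, 0.9, 0.4]
finger_gap: 85.2
grip_force: 0.0
```

{"name": "apply_moves", "arguments": {"series": "0 0 0 0 -1"}}

```text
time: 1.95
tool_pos: [571.2, 8.6, 195.7]
tcp_rot: [-180.0, 0.1, 21.5]
ft_force: [-0.0, -1.1, -0.0]
finger_gap: 85.1
grip_force: 0.0
```

```bash
python3 - <<'E'
from h import *
s,T,st=wrist()
print(st["time"],st["tool_pos"],st["tcp_rot"],abs(st["qd"]).max())
np.savez("w2.npz",T=T,**s)
u,v=proj([572,15,75],s,T)[0].astype(int);print(u,v)
x0,y0=max(u-90,0),max(v-70,0)
c=s["frame"][y0:y0+140,x0:x0+180];print(x0,y0)
cv2.imwrite("pics/w2.png",cv2.resize(c,None,fx=4,fy=4,interpolation=cv2.INTER_CUBIC))
E
```

```text
1.95 [571.19240993   8.61506333 195.68638895] [-1.79999974e+02  5.69448088e-02  2.14957061e+01] 2.5642121670238187
311 227
221 157
```

View pics/w2.png

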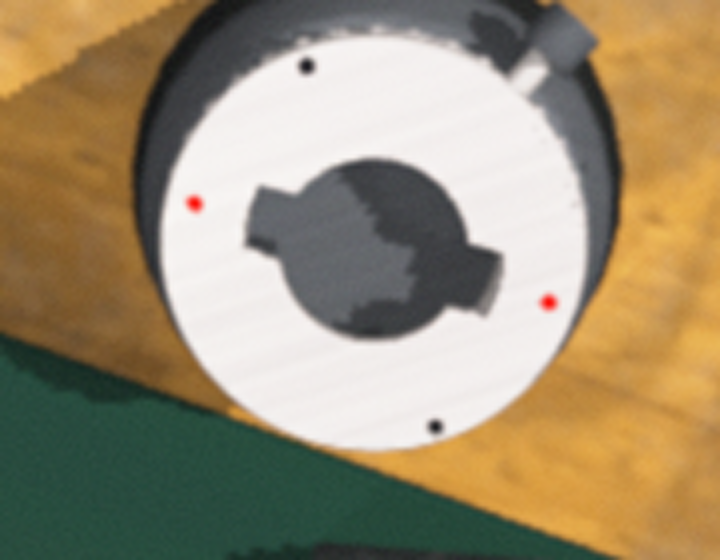

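The crop shows the black dots at (307,66) and (435,427), the red dots at (195,204) and (549,302), and the two slots beside the red dots. I'll get sub-pixel dot centres, then go on to the fixture.

```bash
python3 - <<'E'
from h import *
d=dict(np.load("w2.npz"));T=d["T"];f=d["frame"].astype(float)
def dot(u,v,red):
    u,v=(u+.5)/4-.5+221,(v+.5)/4-.5+157
    for _ in range(3):
        a,b=int(round(u)),int(round(v));w=f[b-4:b+5,a-4:a+5]
        q=np.clip((w.max((0,1))-w)[...,1]-60,0,None)
        yy,xx=np.mgrid[b-4:b+5,a-4:a+5];u,v=(q*xx).sum()/q.sum(),(q*yy).sum()/q.sum()
    return cast([(u,v)],d,T,75)[0][:2]
b=[dot(307,66,0),dot(435,427,0)];r=[dot(195,204,1),dot(549,302,1)]
print(b,r,np.mean(b,0),np.mean(r,0))
for p in(b,r): e=p[0]-p[1];print(np.degrees(np.arctan2(e[1],e[0])),np.linalg.norm(e))
hsv=cv2.cvtColor(d["frame"],cv2.COLOR_BGR2HSV);m=cv2.inRange(hsv,(0,0,190),(180,40,255))
cs=cv2.findContours(m,cv2.RETR_EXTERNAL,cv2.CHAIN_APPROX_NONE)[0]
c=max([c for c in cs if cv2.pointPolygonTest(c,(311,205),False)>=0 or cv2.pointPolygonTest(c,(311,250),False)>=0],key=cv2.contourArea)
w=cast(c[:,0],d,T,75)[:,:2].astype(np.float32);print(cv2.minEnclosingCircle(w),cv2.fitEllipse(w))
print("depth lip",d["depth"][190,315])
E
```

```text
[array([608.49175378,  40.83417289]), array([548.64047795, -10.61526929])] [array([574.97403083,  51.92906366]), array([582.11425576, -21.68530574])] [578.56611586  15.1094518 ] [578.54414329  15.12187896]
40.68306163119665 78.925409842003
95.54007313594582 73.95984176985435
((581.968994140625, 14.119324684143066), 45.9566650390625) ((579.4417114257812, 15.031954765319824), (83.77257537841797, 86.24849700927734), 71.70694732666016)
depth lip 262.0932
```

{"name": "apply_moves", "arguments": {"series": "-0.05 -0.118 0.02 0 -1;-0.05 -0.118 0.02 0 -1;-0.05 -0.118 0.02 0 -1;-0.05 -0.118 0.02 0 -1;-0.05 -0.118 0.02 0 -1"}}

```text
time: 2.42
tool_pos: [435.4, 144.4, 165.8]
tcp_rot: [180.0, -0.0, 21.2]
ft_force: [2.0, -0.0, 1.3]
finger_gap: 85.8
grip_force: 0.0
```

{"name": "apply_moves", "arguments": {"series": "0 0 0 0 -1;0 0 0 0 -1;0 0 0 0 -1"}}

```text
time: 2.67
tool_pos: [437.2, 144.2, 166.7]
tcp_rot: [179.9, -0.1, 21.3]
ft_force: [0.0, -0.3, 0.9]
finger_gap: 85.2
grip_force: 0.0
```

```bash
python3 - <<'E'
from h import *
s,T,st=wrist()
print(st["time"],st["tool_pos"],st["tcp_rot"],abs(st["qd"]).max())
np.savez("w3.npz",T=T,**s)
u,v=proj([456,190,57],s,T)[0].astype(int);print(u,v)
x0,y0=max(u-90,0),max(v-70,0)
c=s["frame"][y0:y0+140,x0:x0+180];print(x0,y0)
cv2.imwrite("pics/w3.png",cv2.resize(c,None,fx=4,fy=4,interpolation=cv2.INTER_CUBIC))
E
```

```text
2.6667 [437.22330966 144.24251825 166.70454148] [ 1.79943976e+02 -6.63963057e-02  2.12975115e+01] 1.4235250405354267
270 191
180 121
```

View pics/w3.png

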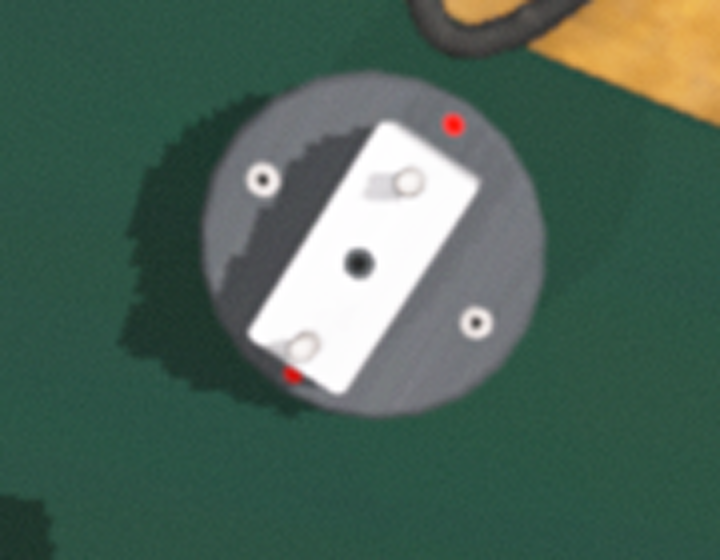

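The crop shows the white bar with corners at (384,121), (480,184), (343,394) and (248,334). Its centre hole is at (358,263), the pins are at (408,183) and (303,346), and the fixture is upright.

```bash
python3 - <<'E'
from h import *
d=dict(np.load("w3.npz"));T=d["T"]
g=cv2.cvtColor(d["frame"],cv2.COLOR_BGR2GRAY)
hsv=cv2.cvtColor(d["frame"],cv2.COLOR_BGR2HSV)
up=lambda c:(np.float64(c)+.5)/4-.5+[180,121]
cor=up([(384,121),(480,184),(343,394),(248,334)]);w=cast(cor,d,T,48)[:,:2]
print("corners",w.round(1),w.mean(0),[np.linalg.norm(w[i]-w[i-1]).round(1) for i in range(4)])
e=w[0]-w[3]+w[1]-w[2];print("ang",np.degrees(np.arctan2(e[1],e[0])))
m=cv2.inRange(hsv,(0,0,215),(180,30,255))
cs=cv2.findContours(m,cv2.RETR_EXTERNAL,cv2.CHAIN_APPROX_NONE)[0]
for c in cs:
    if cv2.contourArea(c)>500:
        r=cv2.minAreaRect(cast(c[:,0],d,T,48)[:,:2].astype(np.float32));print(r)
print("hole",cast(up([(358,263)]),d,T,48))
print("pins tips",cast(up([(410,181),(304,345)]),d,T,56))
# flange screw and red dots, z=30
print("screws",cast(up([(263,180),(476,322)]),d,T,30).mean(0))
fl=cv2.inRange(hsv,(0,0,60),(180,60,190))
E
```

```text
corners [[484.6 197. ]
 [480.2 176.1]
 [431.8 187.1]
 [436.5 208.5]] [458.26760094 192.169635  ] [np.float64(49.4), np.float64(21.4), np.float64(49.7), np.float64(21.8)]
ang -13.153323778870893
((458.22357177734375, 192.391357421875), (21.622966766357422, 50.140411376953125), 76.89044189453125)
((586.0968627929688, 0.2367095947265625), (95.10862731933594, 89.63956451416016), 36.200435638427734)
((532.1165771484375, 241.3854217529297), (22.110641479492188, 21.02511978149414), 67.0495834350586)
hole [[457.52901776 192.85786059  48.        ]]
pins tips [[476.71714208 188.10625735  56.        ]
 [440.35560745 196.64820947  56.        ]]
screws [457.54390117 192.70518711  30.        ]
```

{"name": "apply_moves", "arguments": {"series": "0.061 -0.0625 0.061 0 -1;0.061 -0.0625 0.061 0 -1;0 0 0 0.06 -1;0 0 0 0.06 -1;0 0 0 0.06 -1"}}

```text
time: 3.13
tool_pos: [458.1, 192.6, 129.1]
tcp_rot: [180.0, 0.1, 0.3]
ft_force: [-0.3, -0.2, 0.8]
finger_gap: 85.3
grip_force: 0.0
```

{"name": "apply_moves", "arguments": {"series": "0 0 0 0.06 -1;0 0 0 0.061 -1;0 0 0 0 -1;0 0 0 0 -1"}}

```text
time: 3.47
tool_pos: [458.1, 192.7, 129.8]
tcp_rot: [180.0, -0.0, -13.0]
ft_force: [-0.6, -0.3, 0.2]
finger_gap: 85.3
grip_force: 0.0
```

```bash
cat >> h.py <<'E'
def bar(s,T,z,near):
    """white rectangle of the bar nearest to a point; from its top face"""
    hsv=cv2.cvtColor(s["frame"],cv2.COLOR_BGR2HSV);m=cv2.inRange(hsv,(0,0,215),(180,30,255))
    rs=[cv2.minAreaRect(cast(c[:,0],s,T,z)[:,:2].astype(np.float32)) for c in cv2.findContours(m,cv2.RETR_EXTERNAL,cv2.CHAIN_APPROX_NONE)[0] if cv2.contourArea(c)>500]
    return min(rs,key=lambda r:np.hypot(r[0][0]-near[0],r[0][1]-near[1]))
E
python3 - <<'E'
from h import *
s,T,st=wrist()
print(st["time"],st["tool_pos"],st["tcp_rot"],st["joint_pos"].round(),abs(st["qd"]).max())
np.savez("w4.npz",T=T,**s);print(bar(s,T,48,(458,192)))
E
```

```text
3.4667 [458.08749828 192.68685189 129.78105174] [ 1.79996518e+02 -2.57155000e-02 -1.30302186e+01] [ 17.  -4. 108.  -0.  76. 120.] 1.696424613563693
((459.32586669921875, 192.16590881347656), (21.579275131225586, 51.32517623901367), 77.47233581542969)
```

{"name": "apply_moves", "arguments": {"series": "0 0 0.12 0 -1;0 0 0.12 0 -1;0 0 0.06 0 -1;0 0 0.02 0 -1;0 0 0 0 1", "squeeze": 60}}

```text
time: 3.93
tool_pos: [455.7, 193.0, 31.9]
tcp_rot: [179.9, 0.2, -13.0]
ft_force: [-0.5, 1.1, -0.3]
finger_gap: 75.0
grip_force: 0.0
```

{"name": "apply_moves", "arguments": {"series": "0 0 0 0 1;0 0 0 0 1;0 0 0 0 1;0 0 0 0 1;0 0 0 0 1"}}

```text
time: 4.35
tool_pos: [458.2, 194.1, 35.3]
tcp_rot: [-179.9, -0.1, -13.1]
ft_force: [-1.6, -1.0, 6.0]
finger_gap: 20.2
grip_force: 58.4
```

{"name": "apply_moves", "arguments": {"series": "0 0 -0.1 0 1;0 0 -0.125 0 1;0 0 -0.125 0 1;0 0 -0.067 0 1;0 0 0 0 1"}}

```text
time: 4.77
tool_pos: [460.5, 195.0, 165.4]
tcp_rot: [-179.7, -0.5, -13.1]
ft_force: [0.9, -0.4, -1.1]
finger_gap: 20.1
grip_force: 60.1
```

{"name": "apply_moves", "arguments": {"series": "0.088 0.082 0 0 1;0.088 0.082 0 0 1;0.088 0.082 0 0 1;0.088 0.082 0 0 1;0.088 0.082 0 0 1"}}

```text
time: 5.18
tool_pos: [557.6, 42.7, 157.5]
tcp_rot: [180.0, 0.1, -13.1]
ft_force: [-0.3, 0.4, -2.7]
finger_gap: 20.5
grip_force: 60.0
```

{"name": "apply_moves", "arguments": {"series": "0.088 0.082 0 0 1;0 0 0 -0.06 1;0 0 0 -0.06 1;0 0 0 -0.06 1;0 0 0 -0.06 1"}}

```text
time: 5.6
tool_pos: [576.9, 13.8, 157.0]
tcp_rot: [-180.0, 0.1, 14.7]
ft_force: [0.0, -0.5, -2.3]
finger_gap: 20.3
grip_force: 60.1
```

{"name": "apply_moves", "arguments": {"series": "0 0 0 -0.06 1;0 0 0 -0.06 1;0 0 0 -0.06 1;0 0 0 -0.06 1;0 0 0 -0.06 1"}}

```text
time: 6.02
tool_pos: [576.9, 14.2, 157.2]
tcp_rot: [-179.9, 0.1, 49.1]
ft_force: [0.4, -0.2, -2.6]
finger_gap: 20.3
grip_force: 60.1
```

{"name": "apply_moves", "arguments": {"series": "0 0 0 -0.06 1;0 0 0 -0.06 1;0 0 0 -0.06 1;0 0 0 -0.06 1;0 0 0 -0.06 1"}}

```text
time: 6.43
tool_pos: [576.9, 14.2, 157.2]
tcp_rot: [-179.9, 0.0, 83.5]
ft_force: [-0.8, 0.0, -2.9]
finger_gap: 20.1
grip_force: 60.1
```

{"name": "apply_moves", "arguments": {"series": "0 0 0 -0.05 1;0 0 0 -0.06 1;0 0 0 0 1;0 0 0 0 1"}}

```text
time: 6.77
tool_pos: [577.1, 14.2, 157.6]
tcp_rot: [-179.9, -0.0, 95.5]
ft_force: [-0.1, 0.5, -3.0]
finger_gap: 20.3
grip_force: 60.1
```

```bash
python3 - <<'E'
from h import *
s,T,st=wrist()
print(st["time"],st["tool_pos"],st["tcp_rot"],st["joint_pos"].round(),st["ft_force"],st["finger_gap"])
np.savez("w5.npz",T=T,**s);cv2.imwrite("pics/w5.png",s["frame"])
print(proj([578.5,15.1,75],s,T))
E
```

```text
6.7667 [577.09790997  14.19250847 157.64446262] [-1.79913100e+02 -1.32666537e-02  9.55271003e+01] [-4.  7. 94. -0. 79. -9.] [-0.08610118  0.45046467 -3.01525188] 20.32663472138774
[[320.36053333 242.95491244]]
```

View pics/w5.png

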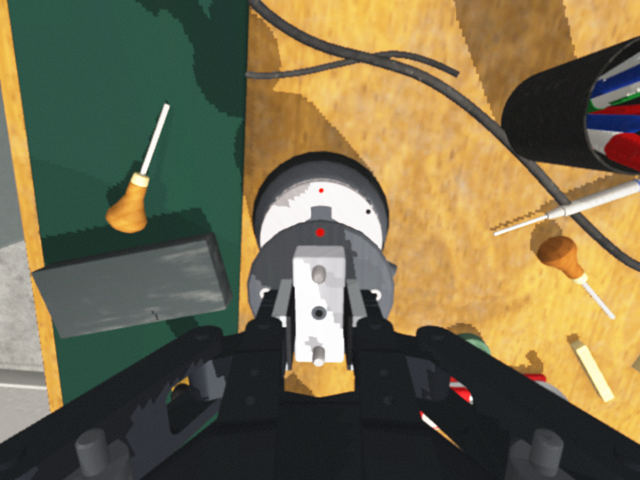

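The wrist view shows the fixture held upright with its centre hole at (319,313). Its red dot at (320,232) is in line with the slot (320,212) and the lip's red dot at (321,190), and a black dot is at (368,212).

```bash
python3 - <<'E'
from h import *
d=dict(np.load("w5.npz"));T=d["T"];D=d["depth"];f=d["frame"]
def at(u,v,r=0):
    z=np.median(D[v-1:v+2,u-1:u+2]);p=cv2.undistortPoints(np.float64([[[u,v]]]),d["intrinsics"],d["dist"])[0,0]
    return (T@[p[0]*z,p[1]*z,z,1])[:3]
print("bartop",at(308,300),at(330,300),"flange",at(270,270),at(370,270),"lip",at(290,220),at(345,200))
def blob(m,box):
    x0,y0,x1,y1=box;q=m[y0:y1,x0:x1]>0;y,x=np.nonzero(q);return x.mean()+x0,y.mean()+y0
hsv=cv2.cvtColor(f,cv2.COLOR_BGR2HSV);red=cv2.inRange(hsv,(0,120,100),(8,255,255))|cv2.inRange(hsv,(172,120,100),(180,255,255))
g=cv2.cvtColor(f,cv2.COLOR_BGR2GRAY)
fr=blob(red,(312,225,328,240));lr=blob(red,(315,184,328,197));bk=blob((g<110).astype(np.uint8),(362,206,374,218))
ho=blob((g<120).astype(np.uint8),(311,306,327,321))
zb=at(308,300)[2]; print(fr,lr,bk,ho)
L=cast([lr,bk],d,T,75)[:,:2]; H=cast([ho],d,T,zb)[0][:2]; F=cast([fr],d,T,zb-18)[0][:2]
print("lip red, black",L,"exp earlier (574.97,51.93),(608.49,40.83)"); print("hole",H,"flange red",F)
# centre of block from the two dots, rotated from x=40.68: red at +55 r=37, black r=39.5
t=L[0]-L[1];best=np.degrees(np.arctan2(t[1],t[0]));e=np.array([574.97-608.49,51.93-40.83]);print("dots dir",best,np.degrees(np.arctan2(e[1],e[0])))
print("block shift vs earlier",L-[[574.97,51.93],[608.49,40.83]])
w=F-H;print("fixture axis",np.degrees(np.arctan2(w[1],w[0])),np.hypot(*w))
E
```

```text
bartop [572.64611107  18.0631875  170.08665999] [581.94161087  19.1720357  170.46886351] flange [553.57392144  22.65550975 151.74061081] [600.34210652  27.93705636 153.44207463] lip [556.02882524  29.30373249  74.25091554] [592.06355157  47.00846804  75.31592408]
(np.float64(319.81538461538463), np.float64(232.0)) (np.float64(320.53333333333336), np.float64(190.13333333333333)) (np.float64(368.0), np.float64(211.0)) (np.float64(318.21495327102804), np.float64(312.5327102803738))
lip red, black [[574.95872643  51.98233722]
 [608.61577909  40.97232044]] exp earlier (574.97,51.93),(608.49,40.83)
hole [577.5520264   12.58898897] flange red [575.20657975  43.59465436]
dots dir 161.88585697886836 161.67793900783346
block shift vs earlier [[-0.01127357  0.05233722]
 [ 0.12577909  0.14232044]]
fixture axis 94.32594305493946 31.094250372042257
```

{"name": "apply_moves", "arguments": {"series": "0.008 0.0034 0 0 1;0 0 0.08 0 1;0 0 0.08 0 1;0 0 0.025 0 1;0 0 0 0 1"}}

```text
time: 7.23
tool_pos: [576.1, 16.9, 100.1]
tcp_rot: [-179.7, -0.1, 95.6]
ft_force: [-0.9, -1.0, -1.4]
finger_gap: 20.1
grip_force: 60.0
```

{"name": "apply_moves", "arguments": {"series": "0 0 0.005 0 1;0 0 0.005 0 1;0 0 0.005 0 1;0 0 0 0 1"}}

```text
time: 7.57
tool_pos: [579.4, 16.6, 100.0]
tcp_rot: [179.9, 0.0, 95.7]
ft_force: [-0.9, 0.3, -0.8]
finger_gap: 20.3
grip_force: 60.3
```

{"name": "apply_moves", "arguments": {"series": "0 0 0.005 0 1;0 0 0.005 0 1;0 0 0 0 1"}}

```text
time: 7.82
tool_pos: [578.7, 16.7, 96.8]
tcp_rot: [180.0, 0.0, 95.7]
ft_force: [-2.9, 0.0, -1.2]
finger_gap: 20.6
grip_force: 60.3
```

{"name": "apply_moves", "arguments": {"series": "0 0 0.005 0 1;0 0 0.005 0 1;0 0 0 0 1"}}

```text
time: 8.07
tool_pos: [578.3, 16.6, 92.0]
tcp_rot: [-180.0, -0.0, 95.7]
ft_force: [-0.2, -0.2, -3.2]
finger_gap: 20.2
grip_force: 60.1
```

{"name": "apply_moves", "arguments": {"series": "0 0 0.006 0 1;0 0 0.006 0 1;0 0 0 0 1;0 0 0 0 1"}}

```text
time: 8.4
tool_pos: [578.5, 16.6, 88.8]
tcp_rot: [-180.0, -0.0, 95.7]
ft_force: [0.5, -0.1, -2.4]
finger_gap: 20.6
grip_force: 60.1
```

{"name": "apply_moves", "arguments": {"series": "0 0 0.005 0 1;0 0 0 0 1;0 0 0 0 1"}}

```text
time: 8.65
tool_pos: [578.5, 16.6, 87.5]
tcp_rot: [-180.0, -0.0, 95.7]
ft_force: [-1.7, -0.2, -3.4]
finger_gap: 20.4
grip_force: 60.1
```

{"name": "apply_moves", "arguments": {"series": "0 0 0.003 0 1;0 0 0 0 1;0 0 0 0 1"}}

```text
time: 8.9
tool_pos: [578.6, 16.6, 86.9]
tcp_rot: [180.0, 0.0, 95.7]
ft_force: [-1.0, -0.2, 0.5]
finger_gap: 20.6
grip_force: 60.3
```

{"name": "apply_moves", "arguments": {"series": "0 0 0.002 0 1;0 0 0 0 1;0 0 0 0 1"}}

```text
time: 9.15
tool_pos: [578.7, 16.6, 86.7]
tcp_rot: [180.0, 0.0, 95.7]
ft_force: [-4.1, -0.2, 5.7]
finger_gap: 20.1
grip_force: 61.0
```

{"name": "apply_moves", "arguments": {"series": "0 0.0005 0 0.05 1;0 0.0005 0 0.05 1;0 0.0005 0 0.05 1;0 0.0005 0 0.05 1"}}

```text
time: 9.48
tool_pos: [579.6, 15.9, 86.8]
tcp_rot: [179.9, 0.0, 72.5]
ft_force: [-3.4, -2.7, 5.4]
finger_gap: 20.4
grip_force: 61.0
```

{"name": "apply_moves", "arguments": {"series": "0 0.0005 0 0.05 1;0 0.0005 0 0.05 1;0 0.0005 0 0.05 1;0 0.0005 0 0.05 1;0 0 0 0 1"}}

```text
time: 9.9
tool_pos: [579.9, 15.7, 86.8]
tcp_rot: [179.9, 0.0, 49.5]
ft_force: [-2.6, -1.7, 4.3]
finger_gap: 20.4
grip_force: 60.9
```

{"name": "apply_moves", "arguments": {"series": "0 0.0005 0 0.04 1;0 0 0 0.01 1;0 0 0 0 1"}}

```text
time: 10.15
tool_pos: [579.8, 16.2, 86.7]
tcp_rot: [180.0, -0.0, 44.1]
ft_force: [-3.6, -1.0, 5.7]
finger_gap: 20.0
grip_force: 61.1
```

```bash
python3 - <<'E'
from bench import sense
s=sense();print(s["ft_force"],s["wrist_torque"],s["tcp_rot"])
E
```

```text
[-3.56368559 -1.00766509  5.6891641 ] [0.13294318 0.99120098 0.18122654] [ 1.79993220e+02 -6.77471878e-03  4.40718482e+01]
```

Turning freely. 3.4° more to the stop, in small steps.

{"name": "apply_moves", "arguments": {"series": "0 0 0 0.01 1;0 0 0 0.01 1;0 0 0 0 1;0 0 0 0 1"}}

```text
time: 10.48
tool_pos: [579.5, 16.8, 86.7]
tcp_rot: [-179.9, -0.0, 41.9]
ft_force: [-5.8, 1.6, 7.0]
finger_gap: 20.4
grip_force: 61.2
```

```bash
python3 - <<'E'
from bench import sense
s=sense();print(s["ft_force"],s["wrist_torque"],s["tcp_rot"])
E
```

```text
[-5.78481821  1.61502872  6.97998543] [0.53650029 1.24787576 0.19399628] [-1.79947264e+02 -9.29977115e-03  4.18857427e+01]
```

{"name": "apply_moves", "arguments": {"series": "0 0 0 0.008 1;0 0 0 0 1;0 0 0 0 1"}}

```text
time: 10.73
tool_pos: [579.4, 17.0, 86.7]
tcp_rot: [-179.9, -0.0, 41.0]
ft_force: [-6.5, 3.1, 6.5]
finger_gap: 20.3
grip_force: 61.3
```

```bash
python3 - <<'E'
from bench import sense
s=sense();print(s["ft_force"],s["wrist_torque"],s["tcp_rot"])
E
```

```text
[-6.504854    3.07011276  6.51134193] [0.69610093 1.31043543 0.27760631] [-1.79924467e+02 -1.38594522e-02  4.09803874e+01]
```

{"name": "apply_moves", "arguments": {"series": "0 0 0 0 -1;0 0 0 0 -1;0 0 0 0 -1;0 0 0 0 -1"}}

```text
time: 11.07
tool_pos: [580.0, 16.1, 86.1]
tcp_rot: [180.0, -0.0, 40.9]
ft_force: [-0.4, -0.4, 0.1]
finger_gap: 67.8
grip_force: 0.0
```

{"name": "apply_moves", "arguments": {"series": "0 0 -0.08 0 -1;0 0 -0.12 0 -1;0 0 -0.1 0 -1;0 0 0 0 -1;0 0 0 0 -1"}}

```text
time: 11.48
tool_pos: [581.8, 16.0, 179.2]
tcp_rot: [179.8, -0.2, 40.9]
ft_force: [-0.0, 0.7, -0.5]
finger_gap: 85.3
grip_force: 0.0
```

```bash
python3 - <<'E'
from h import *
s,T,st=wrist()
print(st["time"],st["tool_pos"],st["tcp_rot"],st["ft_force"])
np.savez("w6.npz",T=T,**s);r=bar(s,T,99,(578,15));print(r)
u,v=proj([578.5,15.1,99],s,T)[0].astype(int);x0,y0=u-90,v-70;print(x0,y0)
cv2.imwrite("pics/w6.png",cv2.resize(s["frame"][y0:y0+140,x0:x0+180],None,fx=4,fy=4,interpolation=cv2.INTER_CUBIC))
E
```

```text
11.4833 [581.82955774  16.01592647 179.19130007] [179.75893514  -0.24124097  40.94885579] [-0.04907664  0.68896359 -0.51404108]
((579.9456176757812, 15.801406860351562), (49.045650482177734, 21.43585205078125), 41.255550384521484)
225 180
```

View pics/w6.png

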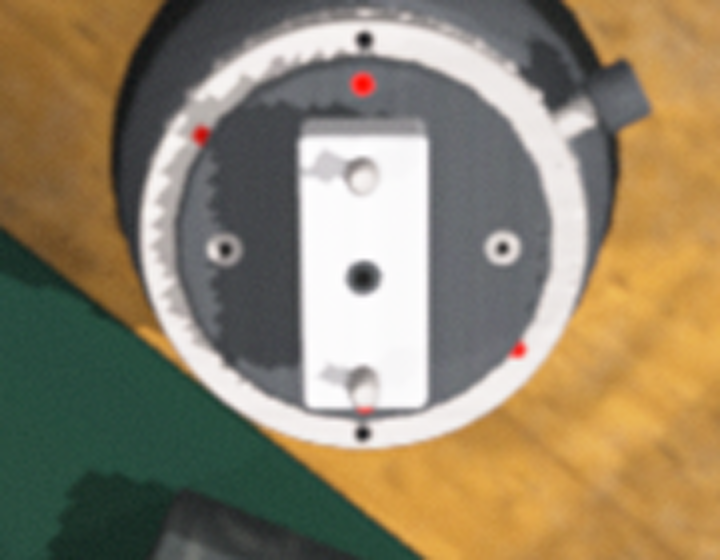

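The crop shows the fixture locked: its red dot at (362,84) lines up with the rim's black dots at (364,40) and (363,433), and the flange sits on the lip. The centre hole is at (363,277), with pin tips at (362,175) and (364,381). Next I'll move to the blank.

{"name": "apply_moves", "arguments": {"series": "-0.12 0.045 0 0 -1;-0.12 0.045 0 0 -1;-0.12 0.045 0 0 -1;-0.12 0.045 0 0 -1;-0.12 0.045 0 0 -1"}}

```text
time: 11.95
tool_pos: [486.0, -153.5, 174.1]
tcp_rot: [-179.9, 0.1, 41.0]
ft_force: [0.7, -1.4, -0.5]
finger_gap: 85.6
grip_force: 0.0
```

{"name": "apply_moves", "arguments": {"series": "-0.12 0.045 0 0 -1;-0.12 0.045 0 0 -1;-0.12 0.045 0 0 -1;-0.12 0.045 0 0 -1;0 0 0.09 -0.048 -1"}}

```text
time: 12.37
tool_pos: [413.5, -295.1, 152.7]
tcp_rot: [179.6, 0.1, 46.1]
ft_force: [0.2, -0.4, -0.4]
finger_gap: 85.7
grip_force: 0.0
```

{"name": "apply_moves", "arguments": {"series": "0 0 0.09 -0.048 -1;0 0 0.09 -0.048 -1;0 0 0 -0.047 -1;0 0 0 0 -1;0 0 0 0 -1"}}

```text
time: 12.78
tool_pos: [414.0, -287.4, 93.8]
tcp_rot: [-179.9, -0.0, 62.7]
ft_force: [-0.8, -0.2, 0.7]
finger_gap: 85.5
grip_force: 0.0
```

```bash
python3 - <<'E'
from h import *
s,T,st=wrist()
print(st["time"],st["tool_pos"],st["tcp_rot"],abs(st["qd"]).max())
np.savez("w7.npz",T=T,**s)
for o in plate(s,T,13):
    if abs(o[1][0][0]-415)<15 and abs(o[1][0][1]+288)<15: print(o,o[2].mean(0),np.degrees(np.arctan2(*(o[2][0]-o[2][1])[1::-1])))
d=dict(np.load("w6.npz"));T=d["T"];up=lambda c:(np.float64(c)+.5)/4-.5+[225,180]
print("hole",cast(up([(363,277)]),d,T,99),"dots",cast(up([(364,40),(363,433),(201,135),(518,350)]),d,T,75)[:,:2])
print("screws",cast(up([(225,248),(502,247)]),d,T,81).mean(0))
E
```

```text
12.7833 [ 413.97306617 -287.36437431   93.83062784] [-1.79872572e+02 -2.93903978e-02  6.26681803e+01] 1.72267487806937
(4380.5, ((415.4687805175781, -288.0704345703125), (64.88221740722656, 35.130218505859375), 62.76171875), array([[ 407.4, -304.7,   13. ],
       [ 424.5, -271.3,   13. ]])) [ 415.95 -288.     13.  ] -117.11135909771885
hole [[579.51540357  15.82669312  99.        ]] dots [[608.32573477  40.6944246 ]
 [548.90433996 -10.44896424]
 [574.84667274  52.11467731]
 [582.1891739  -21.87580364]]
screws [579.54759907  15.86655641  81.        ]
```

{"name": "apply_moves", "arguments": {"series": "0.001 0.0065 0.11 0 -1;0 0 0.1 0 -1;0 0 0.05 0 -1;0 0 0.018 0 -1;0 0 0 0 -1"}}

```text
time: 13.25
tool_pos: [416.1, -287.9, 10.9]
tcp_rot: [-179.9, -0.0, 62.8]
ft_force: [0.1, -0.5, 0.6]
finger_gap: 85.1
grip_force: 0.0
```

{"name": "apply_moves", "arguments": {"series": "0 0 0 0 -1;0 0 0 0 -1;0 0 0 0 -1"}}

```text
time: 13.5
tool_pos: [417.9, -289.6, 13.6]
tcp_rot: [179.8, 0.0, 62.8]
ft_force: [-0.1, 0.1, 0.4]
finger_gap: 85.7
grip_force: 0.0
```

{"name": "apply_moves", "arguments": {"series": "0 0 0 0 -1;0 0 0 0 -1"}}

```text
time: 13.67
tool_pos: [417.1, -289.0, 12.6]
tcp_rot: [179.9, 0.0, 62.8]
ft_force: [-0.6, -0.5, -0.2]
finger_gap: 85.3
grip_force: 0.0
```

{"name": "apply_moves", "arguments": {"series": "0 0 0 0 -1;0 0 0 0 -1"}}

```text
time: 13.83
tool_pos: [416.7, -288.6, 11.9]
tcp_rot: [180.0, 0.0, 62.8]
ft_force: [-0.6, -0.6, -0.3]
finger_gap: 85.7
grip_force: 0.0
```

{"name": "apply_moves", "arguments": {"series": "0 0 0.007 0 -1;0 0 0 0 -1;0 0 0 0 -1;0 0 0 0 -1"}}

```text
time: 14.17
tool_pos: [416.5, -288.4, 9.4]
tcp_rot: [-180.0, -0.0, 62.8]
ft_force: [-0.7, 0.7, 0.2]
finger_gap: 85.1
grip_force: 0.0
```

{"name": "apply_moves", "arguments": {"series": "0 0 0 0 1;0 0 0 0 1;0 0 0 0 1;0 0 0 0 1;0 0 0 0 1", "squeeze": 30}}

```text
time: 14.58
tool_pos: [416.6, -288.6, 9.9]
tcp_rot: [180.0, 0.0, 62.8]
ft_force: [-2.2, -0.0, 1.6]
finger_gap: 32.2
grip_force: 29.6
```

{"name": "apply_moves", "arguments": {"series": "0 0 0 0 1;0 0 0 0 1"}}

```text
time: 14.75
tool_pos: [416.6, -288.6, 9.9]
tcp_rot: [180.0, 0.0, 62.8]
ft_force: [-1.6, 1.7, 3.7]
finger_gap: 32.6
grip_force: 29.7
```

{"name": "apply_moves", "arguments": {"series": "0 0 -0.06 0 1;0 0 -0.12 0 1;0 0 -0.13 0 1;0 0 -0.13 0 1;0 0 -0.1 0 1"}}

```text
time: 15.17
tool_pos: [417.0, -288.8, 174.6]
tcp_rot: [179.9, 0.0, 62.8]
ft_force: [-0.5, -0.6, -0.1]
finger_gap: 32.7
grip_force: 30.1
```

{"name": "apply_moves", "arguments": {"series": "0.05 0.002 0 0 1;0.125 0.002 0 0 1;0.125 0.002 0 0 1;0.125 0.002 0 0 1;0.125 0.002 0 0 1"}}

```text
time: 15.58
tool_pos: [494.9, -141.6, 171.4]
tcp_rot: [180.0, -0.0, 62.8]
ft_force: [0.8, 0.0, -1.5]
finger_gap: 32.3
grip_force: 30.1
```

{"name": "apply_moves", "arguments": {"series": "0.125 0.002 0 0 1;0.125 0.002 0 0 1;0.125 0.002 0 0 1;0.125 0.002 0 0 1;0.1 0.002 0 0 1"}}

```text
time: 16.0
tool_pos: [580.1, 18.4, 171.2]
tcp_rot: [-180.0, -0.0, 62.9]
ft_force: [0.6, -0.2, -1.1]
finger_gap: 32.2
grip_force: 30.1
```

{"name": "apply_moves", "arguments": {"series": "0 0 0 0.047 1;0 0 0 0.047 1;0 0 0 0.047 1;0 0 0 0.047 1;0 0 0 0 1"}}

```text
time: 16.42
tool_pos: [579.2, 15.9, 171.0]
tcp_rot: [-180.0, 0.0, 41.1]
ft_force: [-0.6, -0.6, -1.0]
finger_gap: 32.6
grip_force: 30.1
```

{"name": "apply_moves", "arguments": {"series": "0 0 0.05 0 1;0 0 0 0 1;0 0 0 0 1;0 0 0 0 1;0 0 0 0 1"}}

```text
time: 16.83
tool_pos: [579.7, 15.6, 157.2]
tcp_rot: [180.0, -0.0, 41.3]
ft_force: [-0.1, 0.7, -0.1]
finger_gap: 32.5
grip_force: 30.1
```

```bash
python3 - <<'E'
from h import *
s,T,st=wrist()
print(st["time"],st["tool_pos"],st["tcp_rot"],st["finger_gap"],abs(st["qd"]).max())
np.savez("w8.npz",T=T,**s)
z=st["tool_pos"][2]+4
for o in plate(s,T,z):
    if abs(o[1][0][0]-579)<25 and abs(o[1][0][1]-16)<25: print(o)
cv2.imwrite("pics/w8.png",s["frame"][140:440,120:520].repeat(2,0).repeat(2,1))
E
```

```text
16.8333 [579.66686688  15.64333367 157.21909906] [ 1.79972002e+02 -2.93827005e-02  4.13448206e+01] 32.483503300826605 0.2564456667286886
(9486.0, ((580.8809814453125, 15.495758056640625), (64.49867248535156, 34.80674362182617), 41.41056442260742), array([[564.2, -10.2, 161.2],
       [560.9,  -6.4, 161.2],
       [554.1,   1.3, 161.2],
       [567.8,   3.8, 161.2],
       [591. ,   5.4, 161.2],
       [577.3,  31.7, 161.2],
       [595.3,  28.4, 161.2],
       [608.6,  26.7, 161.2],
       [600.9,  35.5, 161.2],
       [598.1,  38.6, 161.2]]))
```

View pics/w8.png

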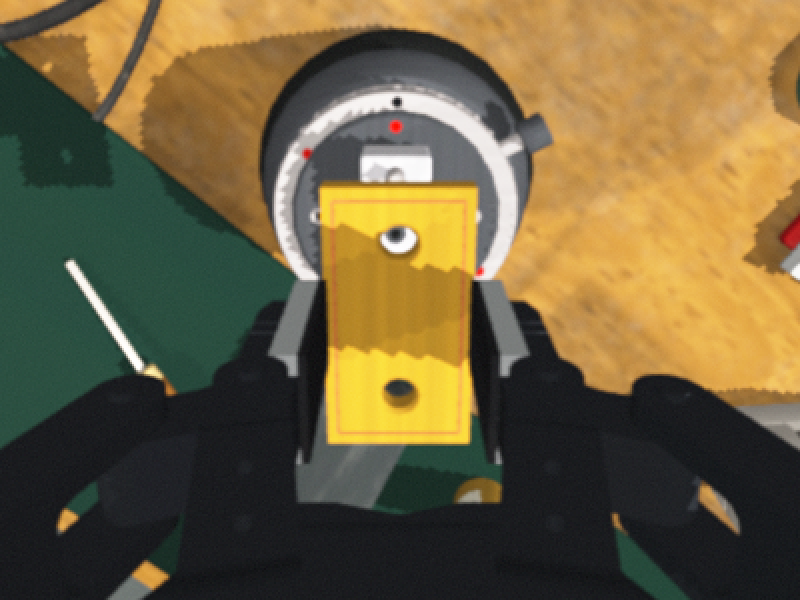

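The view shows the blank held level, its holes at about (399,239) and (401,392). The fixture is unmoved below, with its far pin just visible at (396,176).

```bash
python3 - <<'E'
from h import *
d=dict(np.load("w8.npz"));T=d["T"];D=d["depth"]
def at(u,v):
    z=np.median(D[v-1:v+2,u-1:u+2]);p=cv2.undistortPoints(np.float64([[[u,v]]]),d["intrinsics"],d["dist"])[0,0]
    return (T@[p[0]*z,p[1]*z,z,1])[:3].round(1)
for p in[(290,240),(350,240),(290,350),(345,350),(320,235),(320,355)]: print(at(*p))
cor=np.float64([(320,184),(478,186),(470,443),(327,443)])/2-.25+[120,140]
ho=np.float64([(398,240),(400,391)])/2-.25+[120,140]
for z in(159,161,163):
    w=cast(cor,d,T,z)[:,:2];h=cast(ho,d,T,z)[:,:2];e=h[0]-h[1]
    print(z,w.mean(0),np.linalg.norm(w[0]-w[3]),np.linalg.norm(w[0]-w[1]),h.mean(0),np.linalg.norm(e),np.degrees(np.arctan2(e[1],e[0])))
print("flange red/black on block",cast(np.float64([(396,127)])/2-.25+[120,140],d,T,81),cast(np.float64([(397,102)])/2-.25+[120,140],d,T,75))
E
```

```text
[593.5  43.5 160.2]
[610.7  24.  160.2]
[551.7   8.3 160.6]
[568.8 -11.6 160.1]
[603.8  35.3 160.6]
[558.8  -4.5 160.1]
159 [579.76457483  14.56310964] 65.32870052419518 34.33437829217964 [580.4365934   15.07006523] 38.08637794681173 42.12161086509834
161 [580.51420608  15.22680779] 64.40053585180318 33.84656884971972 [581.17667688  15.72656076] 37.54526155805844 42.121610865098376
163 [581.26383734  15.89050594] 63.472371179411276 33.35875940725981 [581.91676036  16.38305628] 37.00414516930525 42.121610865098276
flange red/black on block [[602.70656103  35.92763105  81.        ]] [[608.46547559  40.57561284  75.        ]]
```

{"name": "apply_moves", "arguments": {"series": "-0.0016 -0.0027 0.04 0 1;0 0 0.06 0 1;0 0 0.04 0 1;0 0 0.013 0 1;0 0 0 0 1"}}

```text
time: 17.3
tool_pos: [577.6, 16.1, 109.1]
tcp_rot: [-179.9, 0.1, 41.3]
ft_force: [-0.4, -0.8, -0.6]
finger_gap: 32.1
grip_force: 30.1
```

{"name": "apply_moves", "arguments": {"series": "0 0 0 0 1;0 0 0 0 1;0 0 0 0 1;0 0 0 0 1;0 0 0 0 1"}}

```text
time: 17.72
tool_pos: [578.7, 16.0, 111.2]
tcp_rot: [180.0, -0.0, 41.3]
ft_force: [-1.0, -0.1, -1.3]
finger_gap: 32.0
grip_force: 30.1
```

```bash
python3 - <<'E'
from h import *
s,T,st=wrist()
print(st["time"],st["tool_pos"],st["tcp_rot"],abs(st["qd"]).max())
np.savez("w9.npz",T=T,**s)
cv2.imwrite("pics/w9.png",cv2.resize(s["frame"][215:375,220:420],None,fx=4,fy=4,interpolation=cv2.INTER_CUBIC)[:600])
E
```

```text
17.7167 [578.73737597  15.98487333 111.18126769] [ 1.79971609e+02 -2.71402180e-02  4.13018786e+01] 0.0786343121860225
```

View pics/w9.png

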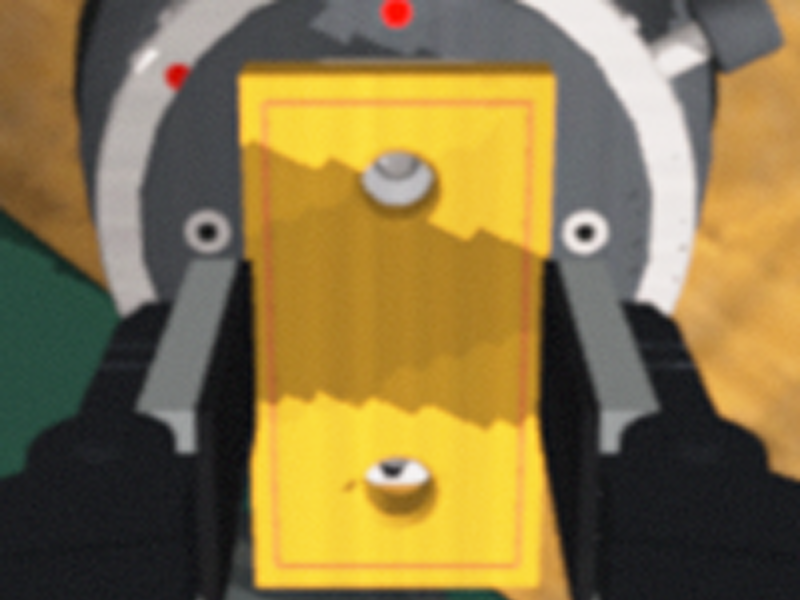

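The crop shows the plate's mid-line (396–398) on the fixture's: red dot at (397,13), screws at (208,232) and (585,232). The far pin tip, at about (397,165), shows through the hole at (398,180).

```bash
python3 - <<'E'
from h import *
d=dict(np.load("w9.npz"));T=d["T"];up=lambda c:(np.float64(c)+.5)/4-.5+[220,215]
a=np.radians(41.3);B=np.array([[np.cos(a),np.sin(a)],[np.sin(a),-np.cos(a)]]);t=np.array([578.74,15.98])
loc=lambda c,z:((cast(up(c),d,T,z)[:,:2]-t)@B.T).round(2)
print("plate corners",loc([(238,74),(555,74),(540,586),(255,586)],114.2),loc([(238,74),(555,74),(540,586),(255,586)],114.2).mean(0))
print("holes",loc([(398,181),(399,481)],114.2))
print("screws mid",loc([(208,232),(585,232)],81).mean(0),"red",loc([(397,13)],81),"red expected 31.1")
print("pin tip",loc([(397,163)],107))
E
```

```text
plate corners [[ 31.84 -16.42]
 [ 31.88  17.74]
 [-32.2   18.06]
 [-32.23 -16.35]] [-0.1775  0.7575]
holes [[ 19.63   0.84]
 [-17.86   1.01]]
screws mid [0.22  0.685] red [[31.15  0.72]] red expected 31.1
pin tip [[19.24  0.73]]
```

{"name": "apply_moves", "arguments": {"series": "0 0 0.005 0 1;0 0 0.005 0 1;0 0 0.005 0 1;0 0 0 0 1;0 0 0 0 1"}}

```text
time: 18.18
tool_pos: [578.3, 16.0, 105.9]
tcp_rot: [-180.0, 0.0, 41.3]
ft_force: [0.1, -0.0, -0.8]
finger_gap: 32.1
grip_force: 30.1
```

{"name": "apply_moves", "arguments": {"series": "0 0 0.005 0 1;0 0 0.005 0 1;0 0 0.003 0 1;0 0 0 0 1;0 0 0 0 1"}}

```text
time: 18.6
tool_pos: [578.4, 16.0, 102.2]
tcp_rot: [-180.0, 0.0, 41.3]
ft_force: [0.8, -0.2, -0.4]
finger_gap: 32.6
grip_force: 30.1
```

{"name": "apply_moves", "arguments": {"series": "0 0 0.002 0 1;0 0 0 0 1;0 0 0 0 1"}}

```text
time: 18.85
tool_pos: [578.6, 16.0, 101.9]
tcp_rot: [180.0, -0.0, 41.3]
ft_force: [-0.4, -0.3, 1.0]
finger_gap: 32.4
grip_force: 30.4
```

{"name": "apply_moves", "arguments": {"series": "0 0 0 0 0.2;0 0 0 0 0.2;0 0 0 0 -1;0 0 0 0 -1;0 0 0 0 -1"}}

```text
time: 19.27
tool_pos: [578.5, 16.0, 101.7]
tcp_rot: [-180.0, -0.0, 41.3]
ft_force: [-0.7, -0.3, 0.0]
finger_gap: 69.3
grip_force: 0.0
```

{"name": "apply_moves", "arguments": {"series": "0 0 0 0 -1;0 0 -0.04 0 -1;0 0 -0.08 0 -1;0 0 -0.1 0 -1;0 0 0 0 -1"}}

```text
time: 19.68
tool_pos: [582.1, 15.8, 175.6]
tcp_rot: [179.6, -0.4, 41.3]
ft_force: [1.1, 0.5, 1.5]
finger_gap: 85.5
grip_force: 0.0
```

{"name": "apply_moves", "arguments": {"series": "0 0 0 0 -1;0 0 0 0 -1;0 0 0 0 -1"}}

```text
time: 19.93
tool_pos: [577.8, 16.0, 166.8]
tcp_rot: [-179.9, 0.1, 41.3]
ft_force: [-0.2, -0.3, -0.1]
finger_gap: 85.2
grip_force: 0.0
```

```bash
python3 - <<'E'
from h import *
s,T,st=wrist()
print(st["time"],st["tool_pos"],st["tcp_rot"],st["ft_force"])
for o in plate(s,T,105):
    if abs(o[1][0][0]-579)<25 and abs(o[1][0][1]-16)<25: print(o[1])
D=s["depth"]
def at(p):
    u,v=p;z=np.median(D[v-1:v+2,u-1:u+2]);q=cv2.undistortPoints(np.float64([[[u,v]]]),s["intrinsics"],s["dist"])[0,0]
    return (T@[q[0]*z,q[1]*z,z,1])[:3].round(1)
a=np.radians(41.2)
for x,y in[(28,12),(28,-12),(-28,12),(-28,-12),(0,0)]:
    w=[579.5+x*np.cos(a)-y*np.sin(a),15.8+x*np.sin(a)+y*np.cos(a),105];print(at(proj([w],s,T)[0].round().astype(int)))
u,v=proj([579.5,15.8,105],s,T)[0].astype(int);x0,y0=u-90,v-70
cv2.imwrite("pics/w10.png",cv2.resize(s["frame"][y0:y0+140,x0:x0+180],None,fx=4,fy=4,interpolation=cv2.INTER_CUBIC))
E
```

```text
19.9333 [577.79932471  16.03336267 166.83218919] [-1.79936998e+02  6.50724042e-02  4.12975497e+01] [-0.22741325 -0.31977361 -0.11825087]
[592.6  43.  105. ]
[608.2  25.3 104.8]
[550.4   6.  104.9]
[566.2 -12.  104.9]
[579.3  15.5 104.7]
```

View pics/w10.png

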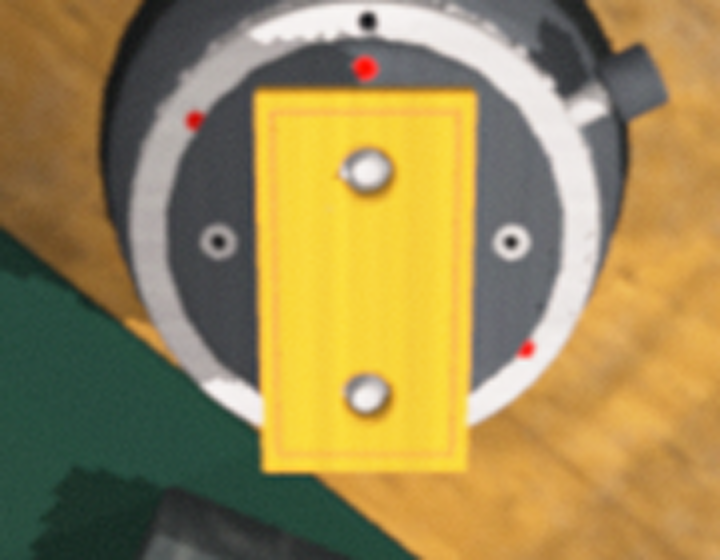

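The picture shows the blank flat at z ≈ 105, with both pins through it at (368,171) and (368,394). The fixture's red dot (365,68) is still under the black dot (368,20), and the gripper is clear.

```bash
python3 -c "
from bench import hand_in;print(hand_in())"
```

```text
the job is handed in; nothing more can be done
None
```

The fixture is seated and locked in the block, the brass blank lies flat over both pins and is let go, and the job was handed in at about 20 s; `hand_in` gave no verdict, and I did not measure the bystanders again.

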